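# Hang the blue sample carrier on the transfer rail

## Task

Hang the hook carrier with the blue-capped jar on the transfer rail: lift its tongue over the low front lip, lower it gently, still held, until the tongue stands fully down in the channel behind the lip, then let go and leave it hanging upright and roughly square to the rail. Leave the carrier with the red-capped jar where it stands.

Things in the scene. Friction and masses are not known exactly. Their poses are not given: they have to be found in the camera images.
- carrier_blue: Loose C-shaped metal hook carrier, about 0.4 kg: blue grip tab on top, blue-capped jar fixed on its base. Origin: centre of the base's underside. +x: open side of the C. mm above origin: base 0-8 (x +-54, y +-32); jar to 70 (radius 25); tongue, hanging down, foot at 125 (12 in x, 30 in y); bridge 170-180; tab 180-230 (24 in x, 12 in y; pinch across y at 205). Tongue, tab, jar centred on x=y=0.
- carrier_red: Bystander of the same shape and axes, with red tab and red-capped jar; leave it. Both carriers stand upright on the table at the start, open side roughly away from the robot. More of their shape: the spine, x -54 to -46, 22 in y, joins base and bridge (bridge x -54 to 8, 22 in y). The centre of mass is near x=y=0, so a carrier hangs straight from its tab or tongue.
- transfer_rail: Steel channel along y on two end plates, fixed. Origin: on the table below the channel's middle; +x to the back, roughly away from the robot. mm: floor x +-22, top z 155, underside 149; front lip x -26 to -22, top z 171; back wall x 22 to 26, top z 185. End plates y +-122 to 130, open between; feet x +-35, y +-149.
- channel (a point): Middle of the channel floor's upper face, 155 mm above the table; axes as the rail's. Seated: the tongue's foot stands on this floor, anywhere between the end plates, spine in front of the lip, jar below the channel, carrier's origin 30 mm above the table. To come in over the lip from the front, keep that origin 46 to 79 mm above the table (tongue over the lip, jar under the channel).

How it is judged:
By the outcome, as a careful person would: the job done as asked, in the order asked, and still so for the second after the job is handed in, with the robot touching nothing.
It also fails if it takes over 48 s, if anything falls off the work surface, if the arm or the gripper's body presses on something with over 40 N, if the wrist force passes 120 N, or if a joint passes its speed limit or range.

## Robot

A 6-joint arm with a two-finger parallel gripper is mounted at the origin on a cart in front of the work surface, level with it; the furniture and walls round the work are solid. World frame = base frame: x ahead of the robot, y to its left, z up, the work surface at z = 0. Lengths are in m, angles in rad, forces in N, time in s.
With the tool pointing down it reaches from about 0.375 to 0.975 m from the base axis. Payload 3.8 kg.
Tool frame: the origin (TCP) lies midway between the tips of the shut fingers; the grasp point (between the pads) lies 19 mm behind it; z points along the fingers, y is the line along which they close (so a half turn about z gives the same grasp; the last joint's range is limited). The gripper opens to 85 mm and grips with 20 to 120 N. Pads are 22 mm wide; open, the fingers measure 114 mm over their backs; the gripper's body (76 mm by 85 mm) begins 54 mm behind the grasp point. The pads swing forward as they close: fully open they stand 13 mm farther back than shut.
Start: joints at [1.265, 0.264, 1.604, -0, 1.274, -0.037], TCP at [0.179, 0.651, 0.231] pointing down, gripper open.
Joint ranges: [-2.63, 2.63], [-0.94, 2.18], [0.31, 2.57], [-1.31, 4.45], [0, 2.66], [-2.55, 2.55]. Speed limits (rad/s): [2.57, 2.57, 3.14, 3.14, 3.14, 3.14].

## Interface

Orientations are given as a rotation vector (axis times angle).
In Python, from workcell import read_state, vision, ticket gives the robot as it stands. The module is installed in compiled form; this text tells all that it offers.
- The arm moves only by the tool jog_arm, never from a script. Its arguments are lists of equal length, an entry for each row: "turn": the turn, a rotation vector about the tool's x, y, z in rad, a list of three; "delta_pos": the shift along the tool's x, y, z in m, a list of three; "gripper": the finger opening in m, from 0 to 0.0854. In form: {"turn": [[rx, ry, rz], ...], "delta_pos": [[dx, dy, dz], ...], "gripper": [gripper, ...]}. A call has 1 to 20 rows; each row shifts and turns the commanded pose from where the row before left it, along the tool's axes as they then stand; what a row does not reach is not made up. A row lasts 1/12 s, in which the tool goes at most 41.7 mm and 7.16 degrees, less where a joint would pass 70% of its speed; a pose out of reach is approached as far as the arm can. A call with a gripper value outside its range is refused whole. The fingers move at their own pace and stop on an object; "grip_force" is the grip in N (left out, the last holds). Time passes only in rows, so rows that do not move let the fingers close. It gives the time, the measured TCP pose, the force, the opening and the grip force at its end, in the units of the state.
- read_state(): the state, without advancing time (a new reading comes with each control period).
- vision.read_camera(name): name is "side" or "top"; returns the picture (384x512x3 uint8, red, green, blue); there is no depth.
- vision.calibration(name): a dict with "vfov" (degrees; the focal length in pixels is half the picture's height over the tangent of half this angle, whatever the lens; pixels are square), "cx", "cy" (the principal point, pixels), "R" (3x3) and "t" (3): a world point X has camera coordinates R X + t. Camera axes: x right, y down, z forward; pixel columns grow to the right and rows downward; lengths in m; the calibration is good to about 2 mm. A picture is of the moment at which its call begins. calibration takes no time and is no camera call.
- ticket.finish_job(): hands the job in; it is judged then, once.
The state is a dict: "time": time; "q": joint angles; "joint_vel": joint speeds; "joint_torque": joint torques, N m; "tool_pos": TCP position; "tcp_rot": TCP orientation; "wrist_force": force on the tool from outside, world axes, zero at the start; "torque": the same for the moment, N m; "width": opening from 0.0 (shut) to 1.0 (fully open); "grip_force": force on a finger pad.
Only numpy, scipy, OpenCV 4.12 (cv2) and the standard library are available. Lean on these libraries where they do the work, as an engineer would, in place of code of your own. Each camera call takes 0.05 s, during which the arm holds its last target. There are 200 camera calls.

## Working session

There is one attempt and no reset: what is moved stays moved. The work goes in short steps, Python scripts to look and compute and a tool call to move; the robot and the scene stay as the last step left them, time stands still between calls to the robot, and variables do not carry over. Pictures are saved under pics/ and viewed, at most 10 in all, crops included, and the job is handed in when it is done.

Besides the shell and the picture viewer there is one more tool, called after "Request:" as name(argument=value, ...), one argument or row to a line, values as JSON. jog_arm: Moves the arm, as the interface text tells. Its arguments: {"type":"object","properties":{"turn":{"type":"array","items":{"type":"array","items":{"type":"number"}}},"delta_pos":{"type":"array","items":{"type":"array","items":{"type":"number"}}},"gripper":{"type":"array","items":{"type":"number"}},"grip_force":{"type":"number"}},"required":["turn","delta_pos","gripper"]}

```bash
mkdir -p pics
python3 - <<'E'
from workcell import read_state, vision
import cv2, numpy as np
for n in("side","top"):
    im=vision.read_camera(n); cv2.imwrite(f"pics/{n}0.png",im[:,:,::-1]); c=vision.calibration(n)
    print(n,c["vfov"],c["cx"],c["cy"],np.round(c["R"],3).tolist(),np.round(c["t"],3).tolist(),"cam",np.round(-np.array(c["R"]).T@c["t"],3))
s=read_state(); print(s["time"],s["tool_pos"],s["tcp_rot"],s["wrist_force"],s["width"])
E
```

```text
side 45.87399036914124 259.48947614458297 189.27713520862773 [[0.907, -0.421, -0.015], [-0.354, -0.743, -0.568], [0.228, 0.52, -0.823]] [-0.397, 0.306, 0.789] cam [ 0.288 -0.35   0.818]
top 48.22558855312027 255.3867564419289 193.70150428761957 [[0.143, -0.99, 0.006], [-0.958, -0.14, -0.252], [0.25, 0.03, -0.968]] [0.038, 0.532, 0.984] cam [0.258 0.083 1.086]
0.1 [0.17907379 0.65012451 0.23007989] [-0.42099671 -3.11288703  0.0031571 ] [ 0.05122179 -0.31412269  0.60332685] 1.0068437952749645
```

View pics/side0.png

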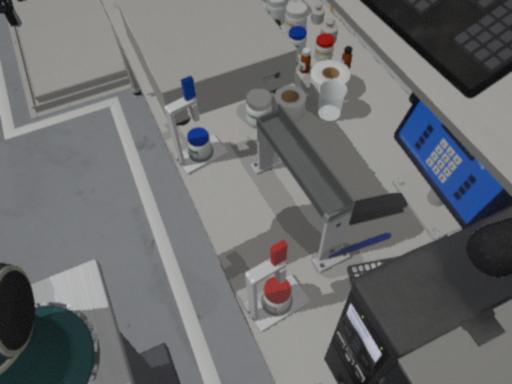

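View pics/top0.png

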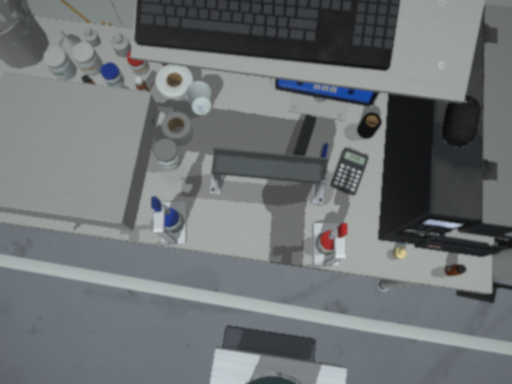

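Both views show the blue carrier (tab at about (188,88) in side and (156,203) in top), the rail (top (212,150)-(326,182)), and red carrier (top (342,230)). A raised box stands to the left of the blue carrier. I'll enlarge the views and measure.

```bash
cat > h.py <<'E'
import cv2, numpy as np
from workcell import read_state, vision
from scipy.spatial.transform import Rotation as Ro
def cal(n):
    c=vision.calibration(n); return np.array(c["R"]),np.array(c["t"]),192/np.tan(np.radians(c["vfov"]/2)),c["cx"],c["cy"]
def ray(n,p):
    R,t,f,cx,cy=cal(n); d=R.T@np.array([(p[0]-cx)/f,(p[1]-cy)/f,1]); return -R.T@t,d
def plane(n,p,z):
    o,d=ray(n,p); return o+d*(z-o[2])/d[2]
def tri(a,b):
    (o,d),(q,e)=ray("side",a),ray("top",b); s=np.linalg.lstsq(np.c_[d,-e],q-o,rcond=None)[0]
    A,B=o+d*s[0],q+e*s[1]; return (A+B)/2,np.linalg.norm(A-B)
def proj(n,X):
    R,t,f,cx,cy=cal(n); c=R@np.array(X)+t; return np.array([cx+f*c[0]/c[2],cy+f*c[1]/c[2]])
def blobs(im,col,roi,amin=15):
    hsv=cv2.cvtColor(im,cv2.COLOR_RGB2HSV); h,s,v=cv2.split(hsv)
    m=((s>120)&(v>50)&((abs(h.astype(int)-115)<14) if col=="blue" else ((h<10)|(h>170)))).astype(np.uint8)
    k=np.zeros_like(m); x0,y0,x1,y1=roi; k[y0:y1,x0:x1]=1
    n,l,st,c=cv2.connectedComponentsWithStats(m*k)
    return [(np.round(c[i],1).tolist(),st[i].tolist(),np.round(cv2.boxPoints(cv2.minAreaRect(np.argwhere(l==i)[:,::-1].astype(np.float32))),1).tolist()) for i in range(1,n) if st[i][4]>=amin]
E
python3 - <<'E'
from h import *
S=cv2.imread("pics/side0.png");T=cv2.imread("pics/top0.png")
for n,im,r in(("side",S,(150,60,240,180)),("top",T,(140,190,200,245))):
    for b in blobs(im[:,:,::-1].copy(),"blue",r): print(n,b)
cv2.imwrite("pics/sc.png",cv2.resize(S[70:280,155:355],None,fx=2.85,fy=2.85,interpolation=cv2.INTER_CUBIC))
cv2.imwrite("pics/tc.png",cv2.resize(T[140:260,140:340],None,fx=4,fy=4,interpolation=cv2.INTER_CUBIC))
E
```

```text
side ([188.0, 88.0], [182, 77, 14, 23, 240], [[179.89999389648438, 78.5999984741211], [191.8000030517578, 76.19999694824219], [196.10000610351562, 97.4000015258789], [184.1999969482422, 99.80000305175781]])
side ([197.6, 136.4], [188, 128, 20, 18, 294], [[188.0, 128.0], [207.0, 128.0], [207.0, 145.0], [188.0, 145.0]])
top ([155.5, 204.0], [152, 198, 8, 13, 83], [[152.0, 198.0], [159.0, 198.0], [159.0, 210.0], [152.0, 210.0]])
top ([170.8, 217.9], [165, 209, 13, 18, 161], [[165.0, 209.0], [177.0, 209.0], [177.0, 226.0], [165.0, 226.0]])
```

View pics/sc.png

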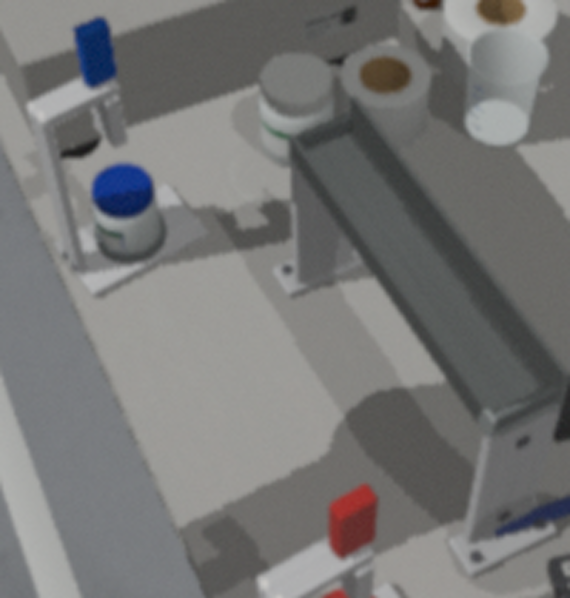

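View pics/tc.png

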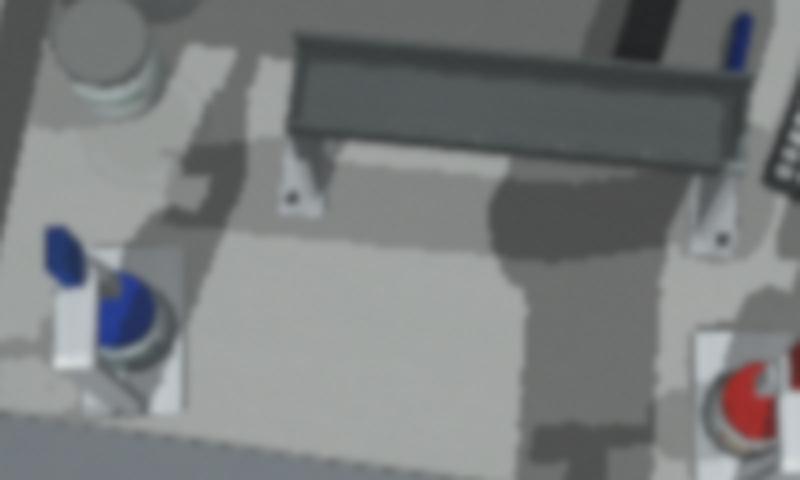

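Crops: side shows the blue tab at (96,52), base corners (176,187), (207,231), (98,294), front lip (293,145)-(488,415). Top shows base corners (95,245), (183,247), (183,413), (85,411), front lip (290,130)-(742,165), back wall (297,33)-(748,75).

Run:
```python
from h import *
np.set_printoptions(precision=4,suppress=True)
sc=lambda p:((p[0]+.5)/2.85-.5+155,(p[1]+.5)/2.85-.5+70)
tc=lambda p:((p[0]+.5)/4-.5+140,(p[1]+.5)/4-.5+140)
print("tab",tri((188,88),(155.5,204)),"red tab c",tri(sc((353,520)),(342,230)))
print("tab at .205",plane("side",(188,88),.205),plane("top",(155.5,204),.205))
print("base top");[print(plane("top",tc(p),.008)) for p in((95,245),(183,247),(183,413),(85,411))]
print("base side");[print(plane("side",sc(p),.008)) for p in((176,187),(207,231),(98,294))]
print("cap",plane("side",(197.6,136.4),.066),plane("top",(170.8,217.9),.066))
for n,f,ps in(("top",tc,((290,130,.171),(742,165,.171),(297,33,.185),(748,75,.185))),("side",sc,((293,145,.171),(488,415,.171),(352,100,.185),(562,378,.185)))):
    P=[plane(n,f(p[:2]),p[2]) for p in ps]; print(n,*P,"yaw",[np.degrees(np.arctan2(-(b-a)[0]*-1,-(b-a)[1])) for a,b in((P[0],P[1]),(P[2],P[3]))], "centre",sum(P)/4)
print("box corner",tri(sc((18,65)),(123,222)))
s=read_state();R=Ro.from_rotvec(s["tcp_rot"]).as_matrix();print(R)
```

```text
tab (array([0.4334, 0.3152, 0.2043]), np.float64(0.00019214885435795654)) red tab c (array([ 0.435 , -0.079 ,  0.2063]), np.float64(0.0011630350906479355))
tab at .205 [0.4334 0.3144 0.205 ] [0.4332 0.315  0.205 ]
base top
[0.4834 0.3485 0.008 ]
[0.4903 0.2921 0.008 ]
[0.3845 0.2724 0.008 ]
[0.3769 0.3336 0.008 ]
base side
[0.4861 0.3465 0.008 ]
[0.4912 0.2918 0.008 ]
[0.3897 0.2699 0.008 ]
cap [0.4334 0.3116 0.066 ] [0.4323 0.3081 0.066 ]
top [0.5298 0.2138 0.171 ] [ 0.5461 -0.038   0.171 ] [0.5821 0.2174 0.185 ] [ 0.594  -0.0342  0.185 ] yaw [np.float64(3.7015489187127506), np.float64(2.709372112608629)] centre [0.563  0.0897 0.178 ]
side [0.5321 0.2071 0.171 ] [ 0.5452 -0.0361  0.171 ] [0.5804 0.2154 0.185 ] [ 0.5908 -0.0394  0.185 ] yaw [np.float64(3.086080145177527), np.float64(2.3267051551953872)] centre [0.5621 0.0867 0.178 ]
box corner (array([0.3932, 0.3948, 0.1423]), np.float64(0.0031671189179283883))
[[-0.9641  0.2656 -0.0006]
 [ 0.2656  0.9641 -0.0019]
 [ 0.0001 -0.002  -1.    ]]
```

Request:
jog_arm(
  turn=[
    [0, 0, 0],
    [0, 0, 0],
    [0, 0, 0],
    [0, 0, 0],
    [0, 0, 0],
    [0, 0, 0],
    [0, 0, 0],
    [0, 0, 0],
    [0, 0, 0],
    [0, 0, 0],
    [0, 0, 0],
    [0, 0, 0],
    [0, 0, 0],
    [0, 0, 0],
    [0, 0, 0],
    [0, 0, 0],
    [0, 0, -0.1],
    [0, 0, -0.1],
    [0, 0, -0.1],
    [0, 0, -0.1],
  ],
  delta_pos=[
    [0, 0, -0.035],
    [0, 0, -0.035],
    [-0.0239, -0.0183, 0],
    [-0.0239, -0.0183, 0],
    [-0.0239, -0.0183, 0],
    [-0.0239, -0.0183, 0],
    [-0.0239, -0.0183, 0],
    [-0.0239, -0.0183, 0],
    [-0.0239, -0.0183, 0],
    [-0.0239, -0.0183, 0],
    [-0.0239, -0.0183, 0],
    [-0.0239, -0.0183, 0],
    [-0.0239, -0.0183, 0],
    [-0.0239, -0.0183, 0],
    [-0.0239, -0.0183, 0],
    [-0.0239, -0.0183, 0],
    [0, 0, 0],
    [0, 0, 0],
    [0, 0, 0],
    [0, 0, 0],
  ],
  gripper=[0.0854, 0.0854, 0.0854, 0.0854, 0.0854, 0.0854, 0.0854, 0.0854, 0.0854, 0.0854, 0.0854, 0.0854, 0.0854, 0.0854, 0.0854, 0.0854, 0.06, 0.06, 0.06, 0.06],
  grip_force=60,
)

```text
time: 1.77
tool_pos: [0.4338, 0.3143, 0.3007]
tcp_rot: [0.212, -3.133, 0.001]
wrist_force: [-0.5, 0.3, -0.1]
width: 0.702
grip_force: 0.0
```

```bash
cat >> h.py <<'E'
def goto(pos,yaw):
    s=read_state(); R=Ro.from_rotvec(s["tcp_rot"]).as_matrix()
    a=np.radians(yaw); G=np.array([[-np.cos(a),-np.sin(a),0],[-np.sin(a),np.cos(a),0],[0,0,-1]])
    print("t",round(s["time"],2),"pos",np.round(s["tool_pos"],4),"yaw",round(np.degrees(np.arctan2(-R[0,1],R[1,1])),2),"tilt",np.round(R[:2,2],4),"F",np.round(s["wrist_force"],2),"w",round(s["width"],3),"g",round(s["grip_force"],1))
    print("q",np.round(s["q"],2),"delta tool",np.round(R.T@(np.array(pos)-s["tool_pos"]),4),"turn",np.round(Ro.from_matrix(R.T@G).as_rotvec(),4))
E
python3 -c "
from h import *
goto((.4335,.3145,.187),8.5)"
```

```text
t 1.77 pos [0.4338 0.3143 0.3007] yaw 7.75 tilt [-0.001  -0.0006] F [-0.5   0.29 -0.14] w 0.702 g 0.0
q [ 0.58 -0.04  1.81  0.    1.37 -1.13] delta tool [1.000e-04 3.000e-04 1.137e-01] turn [-0.0004 -0.001  -0.0131]
```

Request:
jog_arm(
  turn=[
    [0, 0, -0.013],
    [0, 0, 0],
    [0, 0, 0],
    [0, 0, 0],
    [0, 0, 0],
    [0, 0, 0],
    [0, 0, 0],
    [0, 0, 0],
    [0, 0, 0],
    [0, 0, 0],
    [0, 0, 0],
    [0, 0, 0],
    [0, 0, 0],
    [0, 0, 0],
  ],
  delta_pos=[
    [0, 0, 0.025],
    [0, 0, 0.025],
    [0, 0, 0.025],
    [0, 0, 0.023],
    [0, 0, 0.015],
    [0, 0, 0],
    [0, 0, 0],
    [0, 0, 0],
    [0, 0, 0],
    [0, 0, 0],
    [0, 0, 0],
    [0, 0, 0],
    [0, 0, 0],
    [0, 0, 0],
  ],
  gripper=[0.06, 0.06, 0.06, 0.06, 0.06, 0.06, 0.0, 0.0, 0.0, 0.0, 0.0, 0.0, 0.0, 0.0],
  grip_force=60,
)

```text
time: 2.93
tool_pos: [0.4346, 0.3157, 0.1901]
tcp_rot: [-0.226, 3.131, 0.003]
wrist_force: [-1.1, 1.2, 6.0]
width: 0.138
grip_force: 60.2
```

```bash
python3 -c "
from h import *
goto((.4335,.3145,.187),8.5)"
```

```text
t 2.93 pos [0.4346 0.3157 0.1901] yaw 8.27 tilt [0.0024 0.0019] F [-1.09  1.16  5.96] w 0.138 g 60.2
q [ 0.58  0.03  1.95  0.    1.16 -1.13] delta tool [ 0.0013 -0.001   0.0031] turn [ 0.0015  0.0026 -0.0041]
```

Request:
jog_arm(
  turn=[
    [0, 0, 0],
    [0, 0, 0],
    [0, 0, 0],
    [0, 0, 0],
    [0, 0, 0],
    [0, 0, 0],
    [0, 0, 0],
    [0, 0, 0],
    [0, 0, 0],
    [0, 0, 0],
    [0, 0, 0],
    [0, 0, 0],
    [0, 0, 0],
    [0, 0, 0],
    [0, 0, 0.03],
    [0, 0, 0.03],
    [0, 0, 0.03],
    [0, 0, 0],
  ],
  delta_pos=[
    [0, 0, -0.01],
    [0, 0, -0.018],
    [0, 0, -0.022],
    [0, 0, -0.017],
    [0.0028, -0.0211, 0],
    [0.0028, -0.0211, 0],
    [0.0028, -0.0211, 0],
    [0.0028, -0.0211, 0],
    [0.0028, -0.0211, 0],
    [0.0028, -0.0211, 0],
    [0.0028, -0.0211, 0],
    [0.0028, -0.0211, 0],
    [0.0028, -0.0211, 0],
    [0.0028, -0.0211, 0],
    [0, 0, 0],
    [0, 0, 0],
    [0, 0, 0],
    [0, 0, 0],
  ],
  gripper=[0, 0, 0, 0, 0, 0, 0, 0, 0, 0, 0, 0, 0, 0, 0, 0, 0, 0],
  grip_force=60,
)

```text
time: 4.43
tool_pos: [0.4357, 0.1016, 0.2548]
tcp_rot: [0.083, -3.139, 0.001]
wrist_force: [0.5, 0.6, -3.0]
width: 0.129
grip_force: 59.3
```

Run:
```python
from h import *
goto((.5617,.103,.252),3.0)
S=vision.read_camera("side");T=vision.read_camera("top")
a=cv2.resize(S[80:300,170:370],(500,550),interpolation=cv2.INTER_CUBIC);cv2.imwrite("pics/s1.png",a[:,:,::-1])
b=cv2.resize(T[130:260,170:340],None,fx=4.5,fy=4.5,interpolation=cv2.INTER_CUBIC);cv2.imwrite("pics/t1.png",b[:,:,::-1])
```

```text
t 4.43 pos [0.4357 0.1016 0.2548] yaw 3.02 tilt [-0.0015 -0.0004] F [ 0.46  0.63 -3.05] w 0.129 g 59.3
q [ 0.17 -0.19  2.03 -0.    1.3  -1.45] delta tool [-0.1259 -0.0052  0.0026] turn [-0.0003 -0.0015  0.0004]
```

View pics/s1.png

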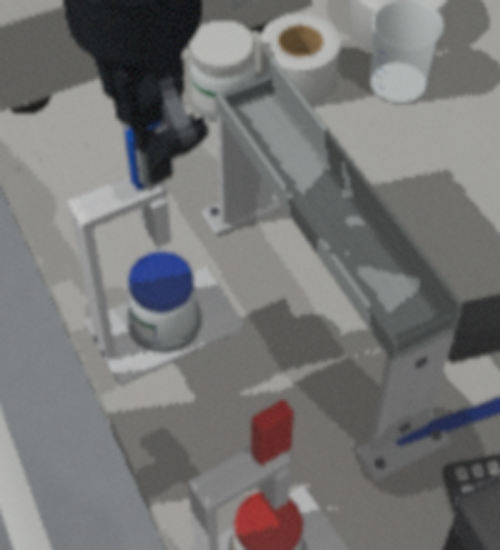

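View pics/t1.png

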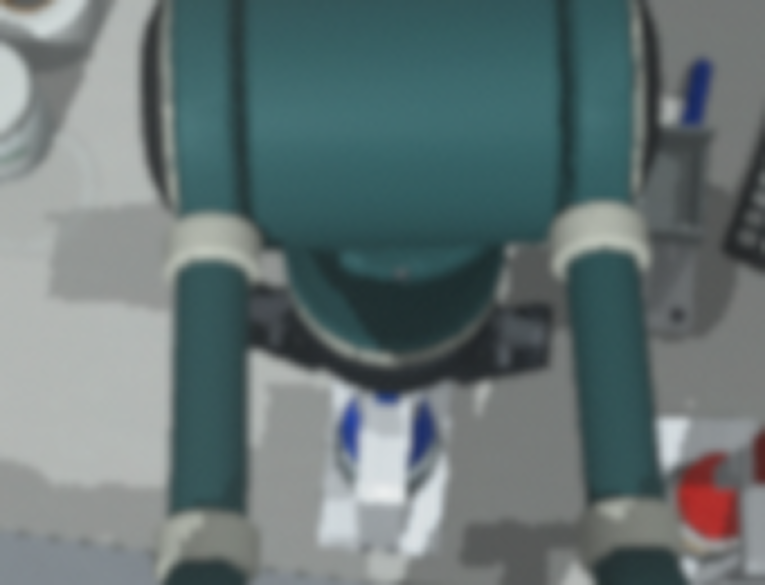

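Both views: the carrier hangs upright in the fingers (side crop: cap (160,280), base right edge (115,372)-(243,318)) in front of the rail; the tongue is ahead of the lip. Quick check of its pose in hand.

Run:
```python
from h import *
f=lambda p:(170+(p[0]+.5)/2.5-.5,80+(p[1]+.5)/2.5-.5)
print(plane("side",f((160,280)),.131),[plane("side",f(p),.073) for p in((118,375),(243,318),(210,268))])
g=lambda p:(170+(p[0]+.5)/4.5-.5,130+(p[1]+.5)/4.5-.5)
print([plane("top",g(p),.073) for p in((318,540),(415,553),(335,385),(448,390))])
```

```text
[0.43375007 0.09968413 0.131     ] [array([0.38356122, 0.07154721, 0.073     ]), array([0.49029087, 0.07701156, 0.073     ]), array([0.48675931, 0.13112186, 0.073     ])]
[array([0.37982731, 0.12997568, 0.073     ]), array([0.38040099, 0.07870397, 0.073     ]), array([0.46305632, 0.13355049, 0.073     ]), array([0.4690748 , 0.07334265, 0.073     ])]
```

Request:
jog_arm(
  turn=[
    [0, 0, 0],
    [0, 0, 0],
    [0, 0, 0],
    [0, 0, 0],
    [0, 0, 0],
    [0, 0, 0],
    [0, 0, 0],
    [0, 0, 0],
    [0, 0, 0],
    [0, 0, 0],
    [0, 0, 0],
    [0, 0, 0],
  ],
  delta_pos=[
    [-0.006, 0, 0],
    [-0.012, 0, 0],
    [-0.014, 0, 0],
    [-0.014, 0, 0],
    [-0.014, 0, 0],
    [-0.014, 0, 0],
    [-0.014, 0, 0],
    [-0.014, 0, 0],
    [-0.013, 0, 0],
    [-0.008, 0, 0],
    [-0.003, 0, 0],
    [0, 0, 0],
  ],
  gripper=[0, 0, 0, 0, 0, 0, 0, 0, 0, 0, 0, 0],
)

```text
time: 5.53
tool_pos: [0.563, 0.109, 0.2548]
tcp_rot: [0.085, -3.14, 0.0]
wrist_force: [-0.0, 0.1, -3.9]
width: 0.135
grip_force: 59.3
```

Run:
```python
from h import *
goto((.5617,.103,.220),3.0)
S=vision.read_camera("side")
a=cv2.resize(S[60:280,200:400],(500,550),interpolation=cv2.INTER_CUBIC);cv2.imwrite("pics/s2.png",a[:,:,::-1])
print("proj foot should-be channel pts",proj("side",(.5617,.103,.155)))
```

```text
t 5.53 pos [0.563  0.109  0.2548] yaw 3.11 tilt [-0.0006 -0.0001] F [-0.03  0.09 -3.93] w 0.135 g 59.3
q [ 0.15  0.06  1.8  -0.    1.29 -1.48] delta tool [ 0.0016 -0.0059  0.0348] turn [-0.0001 -0.0006  0.002 ]
proj foot should-be channel pts [295.55997509 158.63630754]
```

View pics/s2.png

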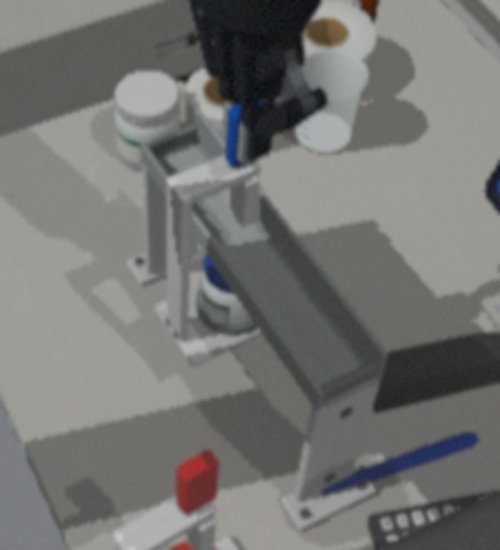

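The tongue foot (crop (245,238)) is over the channel between lip and back wall, jar beneath the channel, spine in front. Lowering gently.

Request:
jog_arm(
  turn=[
    [0, 0, 0],
    [0, 0, 0],
    [0, 0, 0],
    [0, 0, 0],
    [0, 0, 0],
    [0, 0, 0],
    [0, 0, 0],
    [0, 0, 0],
    [0, 0, 0],
    [0, 0, 0],
    [0, 0, 0],
  ],
  delta_pos=[
    [0, 0, 0.003],
    [0, 0, 0.005],
    [0, 0, 0.005],
    [0, 0, 0.005],
    [0, 0, 0.004],
    [0, 0, 0.003],
    [0, 0, 0.002],
    [0, 0, 0.002],
    [0, 0, 0.001],
    [0, 0, 0],
    [0, 0, 0],
  ],
  gripper=[0, 0, 0, 0, 0, 0, 0, 0, 0, 0, 0],
)

```text
time: 6.5
tool_pos: [0.5624, 0.1089, 0.2254]
tcp_rot: [-0.085, 3.14, 0.0]
wrist_force: [-0.3, -0.0, -3.8]
width: 0.133
grip_force: 59.3
```

Still bearing the full weight; about 5 mm left.

Request:
jog_arm(
  turn=[
    [0, 0, 0],
    [0, 0, 0],
    [0, 0, 0],
    [0, 0, 0],
    [0, 0, 0],
  ],
  delta_pos=[
    [0, 0, 0.001],
    [0, 0, 0.001],
    [0, 0, 0.001],
    [0, 0, 0.001],
    [0, 0, 0],
  ],
  gripper=[0, 0, 0, 0, 0],
)

```text
time: 6.92
tool_pos: [0.5621, 0.1089, 0.221]
tcp_rot: [0.085, -3.14, 0.0]
wrist_force: [-0.1, 0.4, -4.0]
width: 0.131
grip_force: 59.3
```

Request:
jog_arm(
  turn=[
    [0, 0, 0],
    [0, 0, 0],
    [0, 0, 0],
    [0, 0, 0],
  ],
  delta_pos=[
    [0, 0, 0.0007],
    [0, 0, 0.0007],
    [0, 0, 0.0007],
    [0, 0, 0],
  ],
  gripper=[0, 0, 0, 0],
)

```text
time: 7.25
tool_pos: [0.5624, 0.1089, 0.2201]
tcp_rot: [-0.085, 3.14, 0.0]
wrist_force: [-1.9, -1.0, 1.5]
width: 0.131
grip_force: 60.1
```

Contact at the seated height (the floor now carries it). Let go, wait a moment.

Request:
jog_arm(
  turn=[
    [0, 0, 0],
    [0, 0, 0],
    [0, 0, 0],
    [0, 0, 0],
    [0, 0, 0],
    [0, 0, 0],
    [0, 0, 0],
  ],
  delta_pos=[
    [0, 0, 0],
    [0, 0, 0],
    [0, 0, 0],
    [0, 0, 0],
    [0, 0, 0],
    [0, 0, 0],
    [0, 0, 0],
  ],
  gripper=[0.017, 0.022, 0.03, 0.04, 0.045, 0.045, 0.045],
  grip_force=20,
)

```text
time: 7.83
tool_pos: [0.5623, 0.1089, 0.2192]
tcp_rot: [-0.085, 3.14, 0.0]
wrist_force: [-0.2, -0.1, 0.0]
width: 0.528
grip_force: 0.0
```

Run:
```python
from h import *
goto((.5617,.109,.32),3.1)
S=vision.read_camera("side")
a=cv2.resize(S[60:280,200:400],(500,550),interpolation=cv2.INTER_CUBIC);cv2.imwrite("pics/s3.png",a[:,:,::-1])
```

```text
t 7.83 pos [0.5623 0.1089 0.2192] yaw 3.11 tilt [0.0001 0.    ] F [-0.18 -0.08  0.  ] w 0.528 g 0.0
q [ 0.15  0.08  1.84  0.    1.22 -1.48] delta tool [ 6.000e-04  1.000e-04 -1.008e-01] turn [0.     0.0001 0.0001]
```

View pics/s3.png

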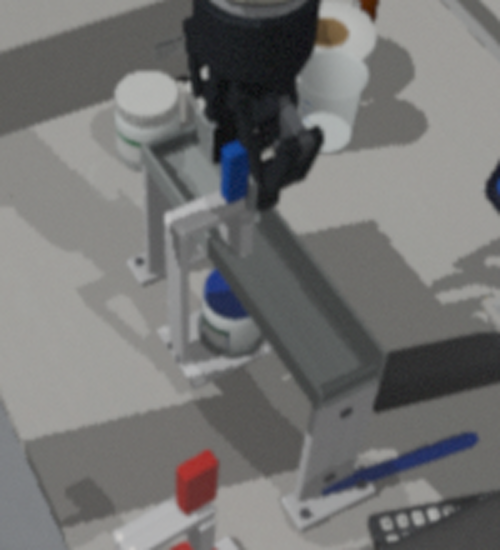

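The carrier hangs upright on its tongue behind the lip (tab crop (235,172), foot hidden behind lip at (237,248)), fingers open and free. Withdraw straight up.

Request:
jog_arm(
  turn=[
    [0, 0, 0],
    [0, 0, 0],
    [0, 0, 0],
    [0, 0, 0],
    [0, 0, 0],
    [0, 0, 0],
    [0, 0, 0],
    [0, 0, 0],
    [0, 0, 0],
    [0, 0, 0],
    [0, 0, 0],
    [0, 0, 0],
  ],
  delta_pos=[
    [0, 0, -0.005],
    [0, 0, -0.01],
    [0, 0, -0.015],
    [0, 0, -0.015],
    [0, 0, -0.015],
    [0, 0, -0.02],
    [0, 0, -0.02],
    [0, 0, 0],
    [0, 0, 0],
    [0, 0, 0],
    [0, 0, 0],
    [0, 0, 0],
  ],
  gripper=[0.045, 0.045, 0.045, 0.045, 0.045, 0.045, 0.045, 0.045, 0.045, 0.045, 0.045, 0.045],
)

```text
time: 8.88
tool_pos: [0.5615, 0.1088, 0.3177]
tcp_rot: [0.085, -3.138, 0.001]
wrist_force: [-0.5, -0.4, 0.7]
width: 0.527
grip_force: 0.0
```

Run:
```python
from h import *
goto((.5617,.109,.32),3.1)
S=vision.read_camera("side")
a=cv2.resize(S[60:280,200:400],(500,550),interpolation=cv2.INTER_CUBIC);cv2.imwrite("pics/s4.png",a[:,:,::-1])
b=blobs(S,"blue",(270,90,320,150)); print(b,proj("side",(.562,.109,.235)))
```

```text
t 8.88 pos [0.5615 0.1088 0.3177] yaw 3.11 tilt [-0.0025 -0.0004] F [-0.53 -0.43  0.7 ] w 0.527 g 0.0
q [ 0.15  0.03  1.71 -0.    1.4  -1.48] delta tool [-0.0002  0.0002 -0.0023] turn [-0.0003 -0.0026  0.0001]
[([295.2, 126.9], [289, 115, 14, 25, 291], [[289.0, 115.0], [302.0, 115.0], [302.0, 139.0], [289.0, 139.0]])] [296.46762475 127.11630212]
```

View pics/s4.png

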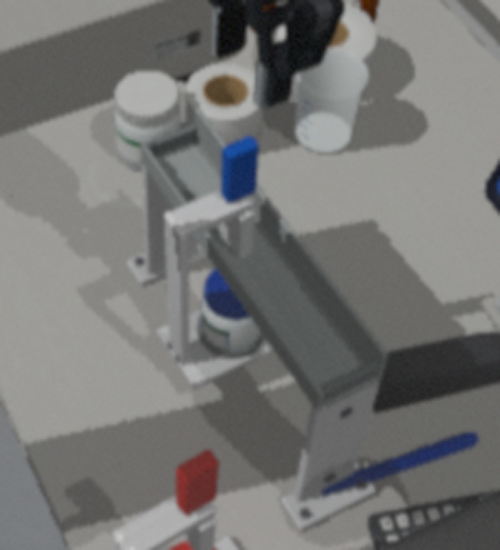

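The carrier hangs free, upright and square. Its tab centroid at (295.2,126.9) matches the seated prediction of (296.5,127.1), and the gripper is clear.

```bash
python3 -c "
from workcell import ticket
print(ticket.finish_job())"
```

```text
the job is handed in; nothing more can be done
None
```

The blue-capped carrier hangs upright and square on the rail with its tongue down behind the lip, the red one was not touched, and the job was handed in at about 9 s; the tool gave no verdict.

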